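# Let the loaded trolley down the gravity rail without a bang

## Task

Push the gate's black head all the way down so that the trolley with the green shaker rolls off by itself, untouched, until its front buffer has passed the steel saddles on the rims. Then move along ahead of it and let its sprung buffer meet the fingers softly, bring it to a standstill well short of the end of the rail without squashing the buffer to more than about a third of its travel, and keep it still for two seconds. Ease it on down to the end stop without a knock and take the hand away; the shaker must stay standing and untouched, and the kettlebell and collar are left alone.

Things in the scene. Friction and masses are not known exactly. Their poses are not given: they have to be found in the camera images.
- rack: Sloping gravity rail, fixed, 184 wide (its x), 600 long (its y). Origin: on the shelf under its middle; z up; +y is the high end, the trolley rolls to -y. Flat track 160 wide between rims 12 thick standing 20 above it. Track surface above the shelf at rack coordinate y: 50 + 0.0437 y (mm; slope 2.5 deg). Black end stop across the low end: face at y = -300, 14 thick, top 22 above the track.
- gate (a joint): Gate travel (m): 0 = up as at the start, 0.026 = all the way down. Steel plate across the track in front of the trolley, 8 thick, high-side face at rack y = 145, 18 above the track when up, sunk below it when down (the trolley is freed in the last 11 mm). Slides vertically, takes about 2 N plus 8 N per m/s on its head, stays where it is left.
- gate_head (a point): Centre of the top face of the gate's black round push head (diameter 44, 12 thick, on a stem), at rack x = -140, y = 141, outside the rim nearest the robot; 129 above the shelf when up, 103 when down.
- trolley (a joint): Run of the trolley down the track (m): 0 = at the gate (middle at rack y = 210), 0.445 = chassis against the end stop; middle at rack y = 0.21 - run. Grey low tray 140 wide, 130 long, on wheels; nominal 0.5 kg plus shaker. Drag 1.3 N per m/s: it gathers speed with a time constant of about 0.65 s (0.5 to 0.9) towards about 0.28 m/s (0.2 to 0.38).
- tray (a point): Centre of the tray's floor, above the trolley's middle, 32 above the track; the tray's rim stands 16 above its floor. Shows where the trolley is.
- buffer (a joint): Squash of the trolley's sprung front buffer (m): 0 = free, 0.028 = bottomed. Spring 150 N/m, damping 6 N s/m, moving part 0.06 kg. The trolley leaning still on the fingers squashes it by 2 to 3.5 mm. A gentle catch keeps it under 10 mm at all times.
- buffer_face (a point): Centre of the front face of the buffer, a black rubber plate 100 wide, 38 high, 10 thick, too wide to grip; the face looks down the track (-y), centre 49 above the track (30 to 68). At the start at rack y = 100, that is 110 ahead of the trolley's middle; with the trolley at the end stop it stands over the end stop, at y = -345.
- saddles (a point): Middle of the track surface between the steel saddles, two small bright blocks on the rims, rack y = -50. The buffer face must pass them (trolley run 0.15) before anything touches it.
- shaker: Green shaker with black cap standing on the tray, diameter 72, height 150, nominal 0.3 kg, origin at its base centre.
- kettlebell: Bystander: small black vinyl kettlebell, diameter 110, height 147, origin at its base centre.
- collar: Bystander: red plastic collar, ring of outer diameter 72, 30 high, lying flat, origin at its base centre.
Things that resemble listed ones, but are neither listed nor needed, are in the scene too. There is more than one size of the shaker; the job needs the smallest.

How it is judged:
By the outcome, as a careful person would: the job done as asked, in the order asked, and still so for the second after the job is handed in, with the robot touching nothing.
It also fails if it takes over 48 s, if anything falls off the work surface, if the arm or the gripper's body presses on something with over 40 N, if the wrist force passes 120 N, or if a joint passes its speed limit or range.

## Robot

A 6-joint arm with a two-finger parallel gripper is mounted at the origin on the work surface. World frame = base frame: x ahead of the robot, y to its left, z up, the work surface at z = 0. Lengths are in m, angles in rad, forces in N, time in s.
With the tool pointing down it reaches from about 0.325 to 0.775 m from the base axis. Payload 5.5 kg.
Tool frame: the origin (TCP) lies on the front face of the gripper's body, between the roots of the fingers; the fingertips stand 73 mm ahead of it and the grasp point (between the pads) lies 54 mm ahead of it (r.hold_point_z is the distance from the TCP to the grasp point, in m); x points along the fingers, y is the direction in which the jaws open and shut, and the axes are right-handed (so a half turn about x gives the same grasp; the last joint's range is limited). The gripper opens to 85 mm and grips with 20 to 120 N. Pads are 22 mm wide; open, the fingers measure 114 mm over their backs; the gripper's body (76 mm by 85 mm) begins 54 mm behind the grasp point. The pads swing forward as they close: fully open they stand 13 mm farther back than shut.
Start: joints at [-1.246, 0.091, 1.231, -0, 1.82, -0.057], TCP at [0.224, -0.557, 0.304] pointing down, gripper open.
Joint ranges: [-2.87, 2.87], [-0.86, 2.18], [0.17, 2.46], [-1.51, 4.65], [0.06, 2.69], [-2.65, 2.65]. Speed limits (rad/s): [2.57, 2.57, 3.01, 3.14, 3.14, 3.14].

## Interface

Orientations are given as a unit quaternion [w, x, y, z].
In Python, from plant import r, kinematics, viewer gives the robot as it stands. Calls block until the motion is done:
- r.goto(position, orientation): joint-space move of the TCP to a pose.
- r.move_straight(position, rot=None, speed=0.15, guard=None): straight line of the TCP; rot=None keeps the orientation; speed is the mean speed in m/s. With guard (N) it stops when the force on the tool has changed by that much, and returns True; else False.
- r.goto_joints(angles): joint-space move.
- r.let_go() and r.close(force=None): open the fingers fully, or close them until they stop; force is the grip in N (None keeps the last).
- r.dwell(seconds).
- kinematics.solve_ik(position, orientation): joint angles nearest the present ones, or None.
- r.state(): the state.
- viewer.capture(name): name is "scene" or "side" or "wrist"; returns a dict with "frame" (400x640x3 uint8, red, green, blue), "fovy" (degrees; the focal length in pixels is half the picture's height over the tangent of half this angle, whatever the lens; pixels are square), "cx", "cy" (the principal point, pixels), "R" (3x3) and "t" (3): a world point X has camera coordinates R X + t. Camera axes: x right, y down, z forward; pixel columns grow to the right and rows downward; lengths in m; the calibration is good to about 2 mm. A picture is of the moment at which its call begins. There is no depth.
A pose or a line that the arm cannot do raises r.IKError and nothing moves.
- r.close_job(): hands the job in, once; it reports no verdict.
The state is a dict: "time_s": time; "q": joint angles; "qvel": joint speeds; "effort": joint torques, N m; "eef_pos": TCP position; "orientation": TCP orientation; "contact_force": force on the tool from outside, world axes, zero at the start; "ft_torque": the same for the moment, N m; "finger_gap": opening from 0.0 (shut) to 1.0 (fully open).
Only numpy, scipy, OpenCV 4.12 (cv2) and the standard library are available. Lean on these libraries where they do the work, as an engineer would, in place of code of your own. Each camera call takes 0.05 s, during which the arm holds its last target. There are 200 camera calls.

## Working session

There is one attempt and no reset: what is moved stays moved. The work goes in short steps, each a Python script; the robot and the scene stay as the last script left them, time stands still between calls to the robot, and variables do not carry over. Pictures are saved under pics/ and viewed, about 8 in all and at most 12, crops included, and the job is handed in when it is done.

```bash
ls; mkdir -p pics; python3 - <<'E'
from plant import r,kinematics,viewer
import cv2,numpy as np
for n in ["scene","side"]:
    d=viewer.capture(n); cv2.imwrite(f"pics/{n}0.png",d["frame"][:,:,::-1])
    np.savez(f"pics/{n}0.npz",**d)
    print(n,d["fovy"],d["cx"],d["cy"],d["R"].round(3).tolist(),d["t"].round(3).tolist())
print(r.state())
E
```

```text
pics
scene 57.03268325491229 318.2357065631841 198.3146863939968 [[-0.739, 0.674, -0.016], [0.498, 0.53, -0.686], [-0.454, -0.515, -0.727]] [0.385, -0.194, 1.535]
side 47.50048084773827 315.3772486758039 191.94538152514437 [[-0.747, -0.664, 0.015], [-0.405, 0.438, -0.802], [0.527, -0.605, -0.597]] [0.423, 0.294, 1.406]
{'time_s': 0.1, 'q': array([-1.24568785e+00,  9.18179167e-02,  1.23178280e+00, -2.88543377e-05,
        1.81979310e+00, -5.66744371e-02]), 'qvel': array([ 6.99372793e-05, -2.49403697e-03, -2.82272660e-03, -1.22431992e-04,
        9.46842157e-04,  1.74665343e-03]), 'effort': array([ 1.31007979e-03, -4.60217071e+01, -4.19219255e+01, -1.04727392e-04,
        1.06012067e-02,  3.15823127e-05]), 'eef_pos': array([ 0.22351173, -0.55668239,  0.30283347]), 'orientation': array([-0.1335301 , -0.69416771, -0.1347896 ,  0.69435774]), 'contact_force': array([-0.19224272, -0.31901816, -0.54991492]), 'ft_torque': array([0.00766834, 0.00223281, 0.0248065 ]), 'finger_gap': 1.0025439030002778}
```

View pics/scene0.png

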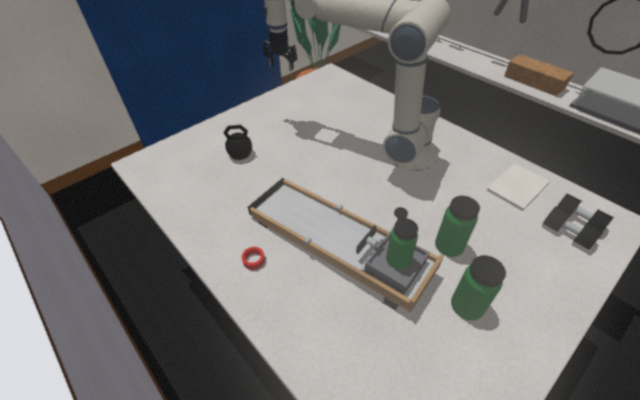

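View pics/side0.png

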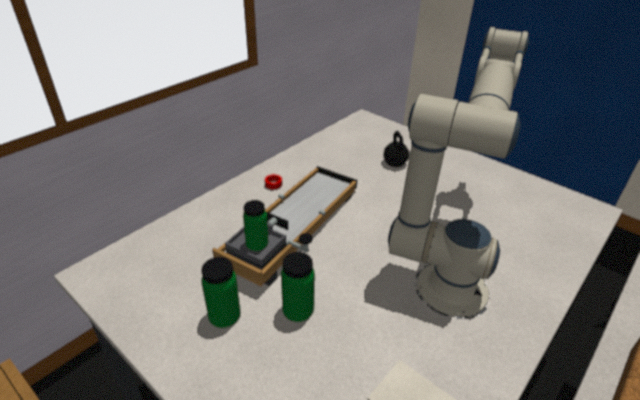

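The scene view shows the rack running from its low end (about 265,195) to its high end (about 425,280). The gate head is at (402,213), the saddles at (340,207) and (308,240), the kettlebell at (238,147) and the collar at (254,258). In the side view the head is at (305,239). I'll enlarge both views to pick exact points.

```bash
python3 - <<'E'
import cv2
a=cv2.imread("pics/scene0.png")[170:310,240:450]; b=cv2.imread("pics/side0.png")[160:290,205:365]
cv2.imwrite("pics/c1.png",cv2.resize(a,None,fx=3.8,fy=3.8,interpolation=cv2.INTER_CUBIC))
cv2.imwrite("pics/c2.png",cv2.resize(b,None,fx=4.5,fy=4.5,interpolation=cv2.INTER_CUBIC))
E
```

```text
(no output)
```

View pics/c1.png

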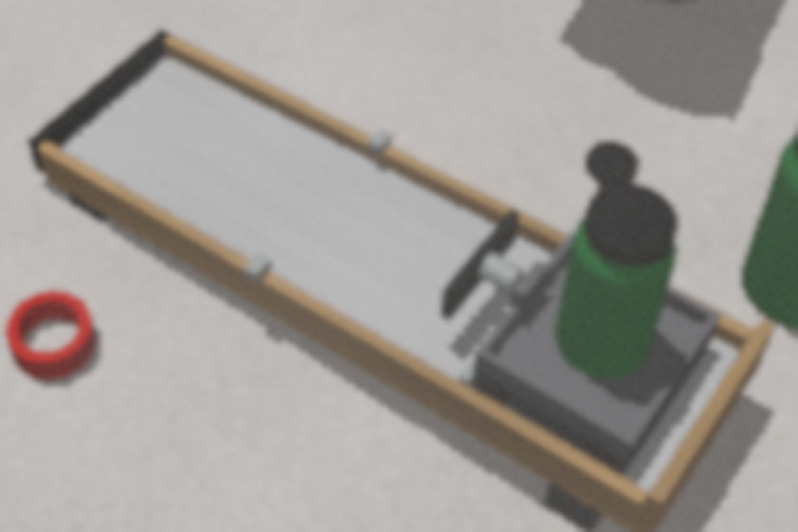

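View pics/c2.png

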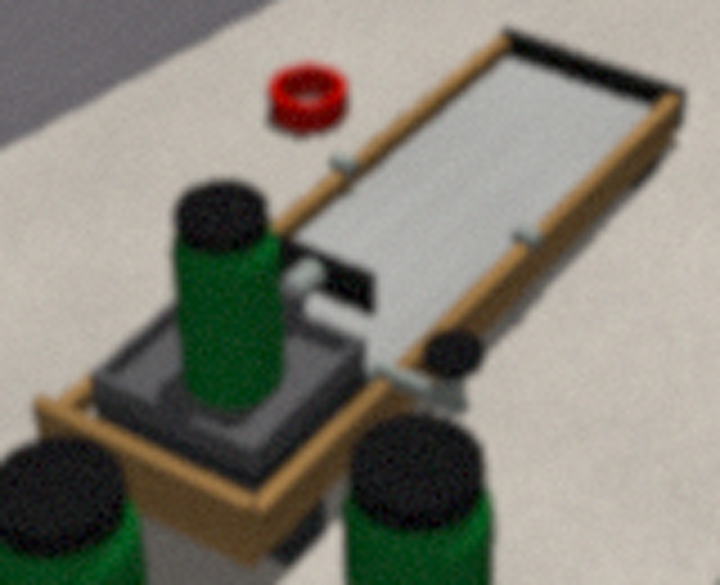

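Crop 1 (scale 3.8) shows the head top at (612,158), the saddles at (380,136) and (260,265), and the low rim ends at (172,40) and (43,148). Crop 2 (scale 4.5) shows the head at (456,350), the saddles at (526,235) and (344,160), and the low rim ends at (674,97) and (507,40). I'll fit the rack pose from these and triangulate the head and the saddles as a check.

```bash
cat > geo.py <<'E'
import numpy as np, cv2
from scipy.optimize import least_squares
def cam(n):
    d=np.load(f"pics/{n}.npz"); f=200/np.tan(np.radians(float(d["fovy"]))/2)
    return np.array([[f,0,float(d["cx"])],[0,f,float(d["cy"])],[0,0,1]])@np.c_[d["R"],d["t"]]
def proj(P,X):
    u=P@np.r_[X,1]; return u[:2]/u[2]
def ray(P,uv):
    M=P[:,:3]; c=-np.linalg.solve(M,P[:,3]); v=np.linalg.solve(M,np.r_[uv,1]); return c,v
def onplane(P,uv,z):
    c,v=ray(P,uv); return c+v*(z-c[2])/v[2]
def tri(P1,a,P2,b):
    X=cv2.triangulatePoints(P1,P2,np.float64(a).reshape(2,1),np.float64(b).reshape(2,1)).ravel(); return X[:3]/X[3]
E
python3 - <<'E'
from geo import *
P1,P2=cam("scene0"),cam("side0")
u1=lambda a,b:np.array([(a+.5)/3.8-.5+240,(b+.5)/3.8-.5+170])
u2=lambda a,b:np.array([(a+.5)/4.5-.5+205,(b+.5)/4.5-.5+160])
tr=lambda y:.05+.0437*y
L=[("head",(-.14,.141,.129),u1(612,158),u2(456,350)),
("sadR",(-.086,-.05,tr(-.05)+.024),u1(380,136),u2(526,235)),
("sadF",(.086,-.05,tr(-.05)+.024),u1(260,265),u2(344,160)),
("lowR",(-.092,-.3,tr(-.3)+.02),u1(172,40),u2(674,97)),
("lowF",(.092,-.3,tr(-.3)+.02),u1(43,148),u2(507,40))]
for n,m,a,b in L: print(n,tri(P1,a,P2,b).round(4),m[2])
def w(p,m):
    c,s=np.cos(p[3]),np.sin(p[3]); return np.array([p[0]+c*m[0]-s*m[1],p[1]+s*m[0]+c*m[1],p[2]+m[2]])
def res(p): return np.concatenate([np.r_[proj(P1,w(p,m))-a,proj(P2,w(p,m))-b] for _,m,a,b in L])
best=min((least_squares(res,[.5,0,0,t],loss="soft_l1") for t in (-2,-1,0,1,2,3)),key=lambda s:s.cost)
print(best.x,best.cost,res(best.x).reshape(-1,4).round(1).tolist())
# kettlebell, collar
print("collar",tri(P1,(254,258),P2,(273.5,182)),"kb",tri(P1,(238.5,147),P2,(396.5,154)))
np.save("rack.npy",best.x)
E
```

```text
head [0.3922 0.2414 0.1281] 0.129
sadR [0.48   0.0649 0.0761] 0.071815
sadF [0.6489 0.0957 0.0769] 0.071815
lowR [ 0.5236 -0.177   0.0573] 0.05689000000000001
lowF [ 0.6931 -0.1526  0.051 ] 0.05689000000000001
[5.55086527e-01 1.28474262e-01 5.47566800e-04 1.79200739e-01] 6.7099668382117805 [[0.5, 0.3, 0.0, -0.5], [0.4, 1.5, 0.8, 0.2], [-0.0, 0.8, 0.4, 0.8], [0.1, -1.6, 2.1, -0.1], [-1.3, 0.0, -1.4, -1.7]]
collar [ 0.79321203 -0.00291223  0.01423794] kb [ 0.52808218 -0.47857522  0.04015408]
```

The rack fit agrees to about 4 mm, the shelf is at z = 0, and the head triangulates at 0.128 against the required 0.129. Next I'll go above the head and rehearse the relocation and the catch in the air, timing both.

```bash
cat > arm.py <<'E'
from plant import r,kinematics,viewer
from geo import *
from scipy.spatial.transform import Rotation as Ro
p=np.load("rack.npy"); C,S=np.cos(p[3]),np.sin(p[3])
tr=lambda y:.05+.0437*y
def W(x,y,z): return np.array([p[0]+C*x-S*y,p[1]+S*x+C*y,z])
def RK(X): d=np.asarray(X)[:2]-p[:2]; return np.array([C*d[0]+S*d[1],-S*d[0]+C*d[1],X[2]])
TIP=.073
def quat(sg):
    X=np.array([0,0,-1.]);Y=sg*np.array([C,S,0]);q=Ro.from_matrix(np.c_[X,Y,np.cross(X,Y)]).as_quat()
    return np.r_[q[3],q[:3]]
def T(x,y,ztip): return W(x,y,ztip+TIP)
t=lambda: r.state()["time_s"]
def snap(n,name):
    d=viewer.capture(n); np.savez(f"pics/{name}.npz",**d); cv2.imwrite(f"pics/{name}.png",d["frame"][:,:,::-1]); return d
E
python3 - <<'E'
from arm import *
P1,P2=cam("scene0"),cam("side0")
X=tri(P1,(462,206),P2,(298,263)); print("big shaker cap",X,RK(X)); 
for sg in (1,-1):
    print(sg,[None if q is None else np.round(q,2).tolist() for q in (kinematics.solve_ik(T(*a),quat(sg)) for a in ((-.14,.141,.16),(0,-.115,.09),(0,-.38,.07)))])
E
```

```text
big shaker cap [0.29499735 0.37816069 0.18778822] [-0.21141933  0.29204718  0.18778822]
1 [[0.48, -0.29, 1.71, -0.0, 1.72, 0.3], [-0.03, 0.04, 1.53, -0.0, 1.57, -0.21], [-0.43, 0.3, 1.28, -0.0, 1.56, -0.61]]
-1 [None, None, [-0.43, 0.3, 1.28, -0.0, 1.56, 2.54]]
```

```bash
python3 - <<'E'
from arm import *
r.close(30); q=quat(1)
r.move_straight([.224,-.557,.36],speed=.3)
r.goto(T(-.14,.141,.24),q); print("above",t(),RK(r.state()["eef_pos"]).round(4))
r.move_straight(T(-.14,.141,.16),speed=.25)
a=t(); r.move_straight(T(-.14,.141,.168),speed=.15); b=t()
r.move_straight(T(0,-.115,.15),speed=.6); c=t(); s=r.state()
print("lift",b-a,"reloc",c-b,RK(s["eef_pos"]).round(4),s["qvel"].round(3))
snap("scene","scene1"); snap("side","side1"); e=t()
r.move_straight(T(0,-.255,.144),speed=.117); f=t(); s=r.state()
print("catch",f-e,RK(s["eef_pos"]).round(4),s["qvel"].round(3),s["contact_force"].round(2),f)
E
```

```text
above 4.075 [-0.1397  0.1405  0.313 ]
lift 0.25 reloc 0.75 [ 1.000e-04 -1.156e-01  2.230e-01] [ 0.041 -0.034  0.021  0.003  0.002  0.003]
catch 1.3499999999999996 [ 1.000e-04 -2.544e-01  2.171e-01] [ 0.004 -0.003  0.001  0.001 -0.001 -0.002] [-0.25  0.13 -0.38] 6.9917
```

```bash
python3 -c "
import cv2,numpy as np
a=cv2.imread('pics/scene1.png')[100:320,200:500];b=cv2.imread('pics/side1.png')[80:300,170:470]
cv2.imwrite('pics/c3.png',cv2.resize(np.hstack([a,b]),None,fx=1.33,fy=1.33))"
```

```text
(no output)
```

View pics/c3.png

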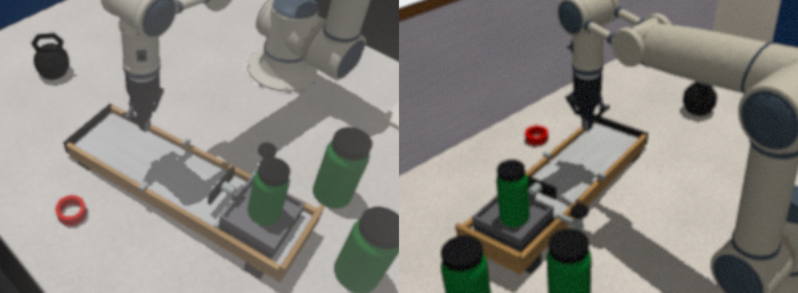

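All of it stays visible from both cameras during the catch: the trolley with its shaker, the hand and the rail. Each move takes D/speed plus about 0.2 s of settling. I'll write the trolley tracker and the catch planner, and check both offline, along with the joint speeds on the relocation.

```bash
cat > catch.py <<'E'
from arm import *
HF=.011                       # finger half width along the track
def blob(img):                # tray shaker's green body, scene view
    im=img.astype(int); m=((im[...,1]>1.35*im[...,0])&(im[...,1]>1.2*im[...,2])&(im[...,1]>35)).astype(np.uint8)
    m[:150]=0; n,_,st,c=cv2.connectedComponentsWithStats(m)
    k=[i for i in range(1,n) if st[i,4]>150]
    return min((c[i] for i in k),key=lambda c:c[0])      # leftmost = on the tray
P1=cam("scene0"); U0=blob(np.load("pics/scene0.npz")["frame"])
pr=lambda s: proj(P1,W(0,.21-s,tr(.21-s)+.032+.062))
def run(img):
    u=blob(img)-U0+pr(0); return least_squares(lambda s:pr(s[0])-u,[.1]).x[0]
def roll(tau,t): return .428*tau*(t-tau*(1-np.exp(-t/tau))), .428*tau*(1-np.exp(-t/tau))
PF=[lambda a:a**3*(10-15*a+6*a*a), lambda a:a*a*(3-2*a), lambda a:np.where(a<.25,a*a/.375,np.where(a<.75,(a-.125)/.75,1-(1-a)**2/.375))]
# scenarios: ds, dv, tau, lag, profile
SC=[(ds,dv,tau,lag,f) for ds in(-.004,.004) for dv in(-.015,.015) for tau in(.55,.75) for lag in(0,.05) for f in range(3)]
A=np.array([s[:4] for s in SC]); F=np.array([s[4] for s in SC])
def sim(s0,v0,delay,f0,D,T):
    """f0: finger front as run at which the free face meets it. returns max squash, run at first contact, per scenario"""
    x=s0+A[:,0]; v=v0+A[:,1]; m=1.3*A[:,2]; dt=.004; b0=np.zeros(len(A)); mx=b0.copy(); fc=np.full(len(A),9.)
    for i in range(int((delay+T+1)/dt)):
        a=np.clip((i*dt-delay-A[:,3])/T,0,1); g=f0+D*np.choose(F,[h(a) for h in PF])
        b=np.maximum(x-g,0); N=np.where(b>0,np.maximum(150*b+6*(b-b0)/dt,0),0)
        fc=np.where((b>0)&(fc>8),x,fc); mx=np.maximum(mx,b); b0=b
        v=v+dt*(.428-1.3*v/m-N/m); x=x+dt*v
    return mx,fc
def plan(s0,v0,f0):
    best=None
    for end in (.33,.35,.365):
      for T in np.arange(.6,1.61,.1):
        for d in np.arange(0,.61,.05):
            mx,fc=sim(s0,v0,d,f0,end-f0,T)
            if fc.min()<.165: continue
            c=mx.max()+.02*max(end-.35,0)
            if best is None or c<best[0]: best=(c,d,end-f0,T,mx.max(),mx.mean(),fc.min(),fc.max())
    return best
E
python3 - <<'E'
from catch import *
print(U0,pr(0),run(np.load("pics/scene1.npz")["frame"]),np.gradient([pr(s)[0] for s in (0,.1,.2)],.1))
for tau in (.5,.65,.85):
    for tt in (.98,1.1):
        s,v=roll(tau,tt); print(tau,tt,s.round(3),v.round(3),[np.round(plan(s,v,f0),4).tolist() for f0 in(.22,.25)])
# joint speed on the relocation (min-jerk)
a0,a1=T(-.132,.133,.103),T(0,-.151,.096); L=np.linalg.norm(a1-a0); al=np.linspace(0,1,41)
Q=np.array([kinematics.solve_ik(a0+PF[0](a)*(a1-a0),quat(1)) for a in al]); print(L,(np.abs(np.gradient(Q,al,axis=0)).max(0)/(L/.65)).round(2))
E
```

```text
[400.43886097 251.10887772] [400.07558835 247.69190493] 0.0015699822262548607 [-310.48585867 -297.65769776 -284.82953685]
0.5 0.98 0.118 0.184 [[0.0087, 0.1, 0.13, 1.3, 0.0087, 0.006, 0.2358, 0.3377], [0.0094, 0.25, 0.1, 1.1, 0.0094, 0.0069, 0.2631, 0.3431]]
0.5 1.1 0.14 0.19 [[0.0083, 0.0, 0.13, 1.3, 0.0083, 0.0058, 0.2359, 0.3351], [0.0093, 0.15, 0.1, 1.1, 0.0093, 0.0066, 0.2637, 0.3405]]
0.65 0.98 0.132 0.217 [[0.0089, 0.0, 0.13, 1.3, 0.0089, 0.0061, 0.2366, 0.3312], [0.0098, 0.15, 0.1, 1.1, 0.0098, 0.0069, 0.2627, 0.3386]]
0.65 1.1 0.158 0.227 [[0.0117, 0.0, 0.11, 1.0, 0.0117, 0.0068, 0.2276, 0.3155], [0.0096, 0.05, 0.1, 1.0, 0.0096, 0.0069, 0.2665, 0.345]]
0.85 0.98 0.145 0.249 [[0.0103, 0.0, 0.11, 1.0, 0.0103, 0.0067, 0.2323, 0.3211], [0.0097, 0.05, 0.115, 1.1, 0.0094, 0.0069, 0.2701, 0.3587]]
0.85 1.1 0.176 0.264 [[0.0129, 0.0, 0.11, 0.9, 0.0129, 0.0093, 0.2216, 0.261], [0.0099, 0.0, 0.1, 0.9, 0.0099, 0.007, 0.2622, 0.3428]]
0.3132554867835518 [2.22 1.48 1.35 0.   0.19 2.22]
```

```bash
cat > go.py <<'E'
from catch import *
f0=.235; yc=lambda s:.100-s-HF              # finger centre when the finger front is at face-run s
r.move_straight(T(-.132,.133,.18),speed=.35); r.move_straight(T(-.132,.133,.134),speed=.2)
print("at head",t(),RK(r.state()["eef_pos"]).round(4))
ta=t(); g=r.move_straight(T(-.132,.133,.1015),speed=.15,guard=15); z=r.state()["eef_pos"][2]-TIP
tb=t(); print("push",g,tb-ta,z.round(4),r.state()["contact_force"].round(1))
if z>.1055: print("again",r.move_straight(T(-.132,.133,.101),speed=.1,guard=30),r.state()["eef_pos"][2]-TIP)
y0=yc(f0); r.move_straight(T(0,y0,.096),speed=.62)
ms=[]
for i in range(2): tt=t(); ms.append((tt,run(snap("scene",f"roll{i}")["frame"])))
tn=t(); tr0=ta+.14
fit=least_squares(lambda w:np.r_[[(roll(w[0],a-w[1])[0]-s)/.0015 for a,s in ms],(w[0]-.65)/.1,(w[1]-tr0)/.05],[.65,tr0]).x
s,v=roll(fit[0],tn-fit[1]); print("meas",np.round(ms,4).tolist(),"fit",fit-[0,ta],"now",tn,s,v)
b=plan(s,v,f0); print(np.round(b,4))
if b[1]>.01: r.dwell(b[1])
D,Tm=b[2],b[3]; y1=yc(f0+D); tgt=T(0,y1,tr(y1)+.045); L=np.linalg.norm(tgt-T(0,y0,.096))
r.move_straight(tgt,speed=L/Tm); print("caught?",t(),run(snap("scene","after0")["frame"]))
r.dwell(.7); c=r.state(); print(c["time_s"],run(snap("scene","after1")["frame"]),(Ro.from_euler("z",-p[3]).apply(c["contact_force"])).round(2),RK(c["eef_pos"]).round(4))
r.dwell(2.6); c=r.state(); print(c["time_s"],run(snap("scene","after2")["frame"]),(Ro.from_euler("z",-p[3]).apply(c["contact_force"])).round(2)); snap("side","after2s")
E
python3 go.py; python3 -c "
import cv2,numpy as np
a=cv2.imread('pics/after2.png')[100:320,200:500];b=cv2.imread('pics/after2s.png')[80:300,170:470]
cv2.imwrite('pics/c4.png',cv2.resize(np.hstack([a,b]),None,fx=1.33,fy=1.33))"
```

```text
at head 8.7 [-0.1321  0.132   0.2064]
push True 0.3083000000000009 0.1027 [-0.1 -0.4  8.7]
meas [[9.7917, 0.1318], [9.8417, 0.143]] fit [0.67704161 0.12145814] now 9.8917 0.1543183746492622 0.230133102832554
[0.0089 0.     0.115  1.1    0.0089 0.0064 0.2512 0.3403]
caught? 11.1417 0.34818781990318004
11.8917 0.35022721425236636 [ 0.21 -0.95 -0.13] [ 0.     -0.261   0.1566]
14.5417 0.3503618300094596 [-0.59  0.37  0.9 ]
```

View pics/c4.png

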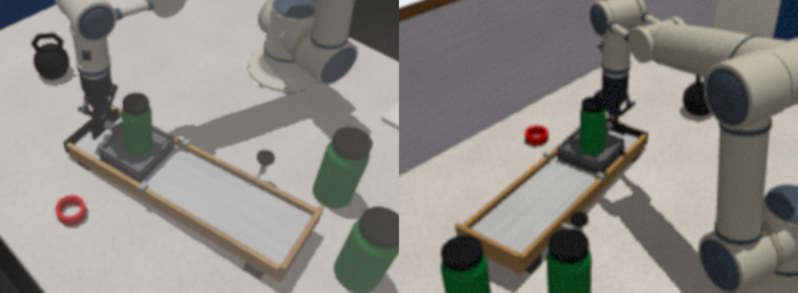

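The trolley is at a standstill at run 0.350, held for more than 2.6 s, 95 mm short of the end. The shaker is upright, the gate is down, and the collar and kettlebell haven't moved. Now I'll ease it to the stop.

```bash
python3 - <<'E'
from catch import *
for y,s in ((-.336,.035),(-.352,.01),(-.372,.012),(-.42,.06)):
    r.move_straight(T(0,y,tr(y)+.045),speed=s); print(y,t(),run(snap("scene",f"e{-y}")["frame"]).round(4),r.state()["contact_force"].round(2))
r.move_straight(T(0,-.42,.25),speed=.2); r.dwell(.3)
print(t(),run(snap("scene","fin")["frame"])); snap("side","fins")
a=cv2.imread('pics/fin.png')[100:320,200:500];b=cv2.imread('pics/fins.png')[80:300,170:470]
cv2.imwrite('pics/c5.png',cv2.resize(np.hstack([a,b]),None,fx=1.33,fy=1.33))
E
```

```text
-0.336 16.9333 0.4252 [ 0.05  0.11 -0.39]
-0.352 18.7333 0.4417 [-0.72 -0.16  0.11]
-0.372 20.6 0.4457 [-0.62 -0.33  0.28]
-0.42 21.6 0.4464 [ 0.63 -0.62  0.07]
22.9667 0.44601314020510824
```

View pics/c5.png

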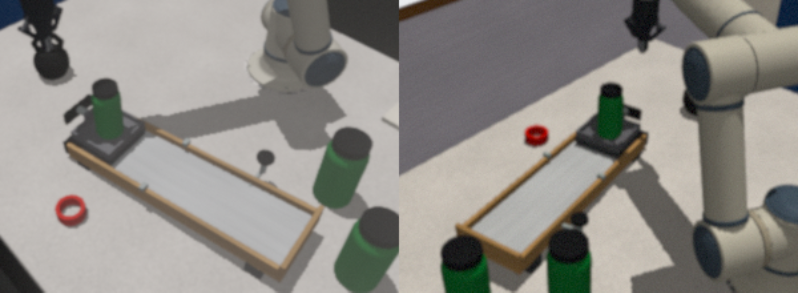

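```bash
python3 -c "
from plant import r
r.close_job()"
```

```text
the job is handed in; nothing more can be done
```

The job is done and handed in at about 23 s of the 48 s allowed. No verdict is reported, so what follows rests on my own checks.

- **Gate:** I pushed the head until the fingertip height read 0.1027 m, against 0.103 m fully down. The push stopped on its 15 N guard, and the pictures afterwards show the head down.
- **Catch:** I timed the trolley's run from two pictures while it rolled freely (0.132 m, then 0.143 m, about 0.23 m/s). The fingers moved ahead of it. The model put first contact at a run of 0.25 m or later, past the saddles at 0.15 m.
- **Standstill:** It came to rest at run 0.350 m, 95 mm short of the end stop. Pictures 2.65 s apart read 0.3502 and 0.3504 m.
- **End stop:** I eased it down at about 10 mm/s over the last part, and the hand left without any change in the force reading beyond noise. The last reading was run 0.446 m, against 0.445 m at the stop, which agrees within measuring error.
- **Last pictures:** The shaker is upright on the tray, the kettlebell and collar look unmoved, and the hand is clear of everything.

**Not measured directly:** I had no reading of the buffer squash. The catch model gave about 6 mm expected and 8.9 mm at worst, under the 10 mm limit. The rack position fitted to only about 4 mm, and I allowed for that in the catch plan.

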